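Set the egg timer on its coaster and wind it to half an hour

ROBOT

A 6-joint arm with a two-finger parallel gripper is mounted at the origin on a cart in front of the work surface, level with it; the furniture and walls round the work are solid. World frame = base frame: x ahead of the robot, y to its left, z up, the work surface at z = 0. Lengths are in m, angles in degrees, forces in N, time in s.
With the tool pointing down it reaches from about 0.35 to 0.975 m from the base axis. Payload 7.1 kg.
Tool frame: the origin (TCP) lies midway between the tips of the shut fingers; the grasp point (between the pads) lies ctrl.grip_depth behind it (ctrl.grip_depth is the distance from the TCP to the grasp point, in m); z points along the fingers, y is the line along which they close (so a half turn about z gives the same grasp; the last joint's range is limited). The gripper opens to 88 mm and grips with 3 to 60 N. Pads are 20 mm wide; open, the fingers measure 115 mm over their backs; the gripper's body (75 mm by 178 mm) begins 61 mm behind the grasp point.
Start: joints at [-76.089, 24.242, 93.386, -0, 62.372, -1.089], TCP at [0.162, -0.604, 0.223] pointing down, gripper open.
Joint ranges: [-172.04, 172.04], [-51.8, 120.97], [4.93, 147.93], [-75.15, 255.16], [6.16, 154.13], [-145.62, 145.62]. Speed limits (degrees/s): [136.94, 136.94, 172.46, 180, 180, 180].

INTERFACE

Orientations are given as [roll, pitch, yaw] about the fixed x, y, z axes, in that order (R = Rz(yaw) Ry(pitch) Rx(roll)).
In Python, from workcell import ctrl gives the robot as it stands.
- The arm moves only by the tool move_arm, never from a script. Its argument "increments" is a list of rows, each a list of 6 numbers: the shift along the tool's x, y, z in mm, then the turn, a rotation vector about the tool's x, y, z in rad. A call has 1 to 12 rows; each row is the pose to reach, as a shift and turn from the pose commanded when the call began, along the tool's axes at that moment; what a row does not reach only later rows make up. A row lasts 1/8 s, in which the tool goes at most 62.5 mm and 10.7 degrees, less where a joint would pass 70% of its speed; a pose out of reach is approached as far as the arm can. A call with a gripper value outside its range is refused whole. "hand" is the opening, from -1 (shut) to 1 (fully open), so that 0 is half open, set as the call begins (left out, the last holds). The fingers move at their own pace and stop on an object; "squeeze" is the grip in N (left out, the last holds). Time passes only in rows, so rows that repeat a pose let the fingers close. It gives the time, the measured TCP pose, the force, the opening and the grip force at its end, in the units of the state.
- ctrl.observe(): the state, without advancing time (a new reading comes with each control period).
- ctrl.grab_frame(name): name is "side" or "top"; returns the picture (400x640x3 uint8, red, green, blue); there is no depth.
- ctrl.camera_params(name): a dict with "mtx" (3x3 intrinsics, pixels), "rvec" (rotation vector, rad) and "tvec" (3), from world to camera coordinates, as OpenCV has them. Camera axes: x right, y down, z forward; pixel columns grow to the right and rows downward; lengths in m; the calibration is good to about 2 mm. A picture is of the moment at which its call begins. camera_params takes no time and is no camera call.
- ctrl.hand_in(): hands the job in; it is judged then, once.
The state is a dict: "clock": time; "joint_pos": joint angles; "qvel": joint speeds; "effort": joint torques, N m; "tool_pos": TCP position; "orientation": TCP orientation; "ft_force": force on the tool from outside, world axes, zero at the start; "wrist_torque": the same for the moment, N m; "gripper_width": finger opening in m; "grasp_force": force on a finger pad.
Only numpy, scipy, OpenCV 4.12 (cv2) and the standard library are available. Lean on these libraries where they do the work, as an engineer would, in place of code of your own. Each camera call takes 0.05 s, during which the arm holds its last target. There are 200 camera calls.

TASK

Stand the egg timer from the free front part of the worktop in the middle of the cork coaster with the white mark on its red foot facing the coaster's white-striped edge, and let go of it. Then take it again by its cream top half and, pressing down so that the red foot does not spin on the cork, wind the top half counter-clockwise (seen from above) to about 30 minutes, half of its full range. Leave it standing there facing the stripe, and do not shift the cream jug, jam jar, yoghurt tub or teaspoon.

Things in the scene. Friction and masses are not known exactly. Their poses are not given: they have to be found in the camera images.
- egg_timer: wind-up egg timer, round, 60 mm wide, 66 mm high, about 0.1 kg (0.08 to 0.12), stands loose and upright. Red foot z 0-22 mm, cream top half (the dial, a dome with a narrow knob on top) z 24-66 mm, nearly upright-sided and 60 mm wide at z 25-35, narrowing above. Origin: centre of the underside of the foot; z up; the white mark is on the foot at -x. Axes turn with the foot. (A like timer in the far left corner is not meant.)
- mark (a point): the white oval mark on the rim of the red foot, 30 mm from the timer's axis on its -x side, 12 mm above its underside; fixed to the foot
- egg_timer_dial (a joint): turn of the cream top half against the red foot, rad: 0 run down, 5.24 = 60 minutes (end stop), 2.62 = 30; grows counter-clockwise from above; starts at 0 to 0.5; stays where left. Needs 0.04 N m plus 0.05 N m per rad/s. Grip about 25 N, fingertips 27 to 32 mm above the timer's underside (clear of the foot); without a push down of 12 to 20 N in all the foot spins too.
- coaster: square cork coaster, 110 x 110 mm, 6 mm thick, fixed flat on the worktop. Origin: centre of its underside; its top is at z = 6 mm. A thin white stripe 80 mm long lies along its front edge, the -x side; the timer's mark must look that way (timer x axis along coaster x axis).
- cream_jug: plain white cream jug, 67 mm wide, 103 mm long over handle and lip, 85 mm high; bystander behind the work; origin under its centre
- jar_jam: jam jar with yellow lid, 65 mm wide, 86 mm high; bystander behind the work; origin under its centre
- spread_tub: white yoghurt tub with red pattern, 72 mm wide, 71 mm high; bystander to the left; origin under its centre
- teaspoon: steel teaspoon, 130 mm long, 26 mm wide, 11 mm high, lying on the worktop between timer and coaster; bystander; origin under its centre
There are look-alikes about, which are no part of the job. What is shaped like the egg_timer but green or turquoise is not meant.

How it is judged (in metres and radians):
On the way, in this order (a step that is already met when the one before it is completed fails the run):
1. the timer stands on the middle of the coaster (within 22 mm), let go, mark to the stripe (within 20 degrees), not yet wound (dial under 1.2 rad) (horizontal distance between egg_timer and coaster below 0.022 m and z of egg_timer in the frame of coaster between 0.004 and 0.012 m and angle between egg_timer's own z axis and vertical below 0.1 rad and angle between the x axis of egg_timer and the x axis of coaster, either way round below 0.35 rad and x of mark in the frame of coaster below 0 m and contact force between the fingers and egg_timer below 0.05 N and value of joint egg_timer_dial below 1.2 rad), for 0.2 s.
2. part way through the winding (dial between 0.8 and 2.3 rad) the timer is pressed on the coaster with more than 2.5 N (value of joint egg_timer_dial between 0.8 and 2.3 rad and contact force between egg_timer and coaster above 2.5 N), for 0.2 s.
At the end, for the whole second after the job is handed in: the timer stands upright on the coaster, its centre within 22 mm of the coaster's centre, its foot's mark toward the striped edge within 0.35 rad (20 degrees), the dial between 2.22 and 3.02 rad (30 minutes, plus or minus 4.5), released and at rest (horizontal distance between egg_timer and coaster below 0.022 m and z of egg_timer in the frame of coaster between 0.004 and 0.012 m and angle between egg_timer's own z axis and vertical below 0.1 rad and angle between the x axis of egg_timer and the x axis of coaster, either way round below 0.35 rad and x of mark in the frame of coaster below 0 m and contact force between the fingers and egg_timer below 0.05 N and value of joint egg_timer_dial between 2.22 and 3.02 rad and linear speed of egg_timer below 0.02 m/s); the robot touches nothing.
It fails at once if the cream jug is shifted by more than 25 mm (distance of cream_jug from where it was at the start of the episode above 0.025 m).
It fails at once if the jam jar is shifted by more than 25 mm (distance of jar_jam from where it was at the start of the episode above 0.025 m).
It fails at once if the yoghurt tub is shifted by more than 25 mm (distance of spread_tub from where it was at the start of the episode above 0.025 m).
It fails at once if the teaspoon is shifted by more than 25 mm (distance of teaspoon from where it was at the start of the episode above 0.025 m).
It also fails if it takes over 66 s, if anything falls off the work surface, if the arm or the gripper's body presses on something with over 40 N, if the wrist force passes 120 N, or if a joint passes its speed limit or range.

## Working session

There is one attempt and no reset: what is moved stays moved. The work goes in short steps, Python scripts to look and compute and a tool call to move; the robot and the scene stay as the last step left them, time stands still between calls to the robot, and variables do not carry over. Pictures are saved under pics/ and viewed, at most 10 in all, crops included, and the job is handed in when it is done.

Besides the shell and the picture viewer there is one more tool, called after "Request:" by a JSON object that holds its "name" and its "arguments". move_arm: Moves the arm, as the interface text tells. Its arguments: {"type":"object","properties":{"increments":{"type":"array"},"hand":{"type":"number"},"squeeze":{"type":"number"}},"required":["increments"]}

```bash
mkdir -p pics; cat > h.py <<'E'
import numpy as np, cv2
from workcell import ctrl
def cam(n):
    p=ctrl.camera_params(n); R=cv2.Rodrigues(np.array(p["rvec"],float))[0]
    return np.array(p["mtx"],float),R,np.array(p["tvec"],float).ravel()
def ray(n,u,v,z):
    K,R,t=cam(n); d=R.T@np.linalg.solve(K,[u,v,1.]); c=-R.T@t
    return c+d*(z-c[2])/d[2]
def proj(n,P):
    K,R,t=cam(n); q=K@(R@np.array(P,float)+t); return q[:2]/q[2]
E
python3 - <<'E'
from h import *
for n in("top","side"):
    f=ctrl.grab_frame(n); cv2.imwrite(f"pics/{n}0.png",f[:,:,::-1])
    K,R,t=cam(n); print(n,-R.T@t, R[2], K[0,0])
print(ctrl.grip_depth, ctrl.observe())
E
```

```text
top [0.36791442 0.20977192 0.93802427] [ 0.18275677 -0.00560696 -0.98314217] 385.20594154864654
side [0.05355311 1.12730327 0.78102546] [ 0.39208266 -0.73233099 -0.55674277] 490.8194546365751
0.0187 {'clock': 0.1, 'joint_pos': array([-7.60884614e+01,  2.42802311e+01,  9.34284875e+01, -4.25606664e-04,
        6.23730502e+01, -1.08926936e+00]), 'qvel': array([-0.07203179, -0.03290053, -0.11774603, -0.07594633, -0.04186546,
        0.07202768]), 'effort': array([ 8.51868645e-04, -5.45611596e+01, -2.74324286e+01,  6.46067597e-02,
        1.88210676e-02, -4.63264269e-05]), 'tool_pos': array([ 0.16166031, -0.60318782,  0.22196766]), 'orientation': array([-1.79918239e+02, -1.17770879e-03,  1.50010047e+01]), 'ft_force': array([-0.59832358,  0.46069158, -0.73132511]), 'wrist_torque': array([ 0.00719048, -0.01741025,  0.03037363]), 'grasp_force': 0.0, 'gripper_width': 0.08809876954694322}
```

View pics/top0.png

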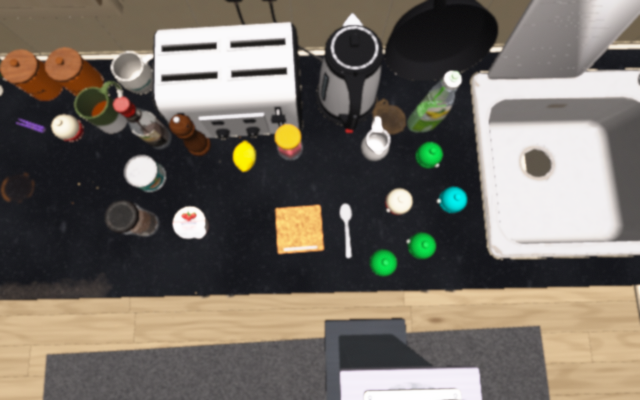

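View pics/side0.png

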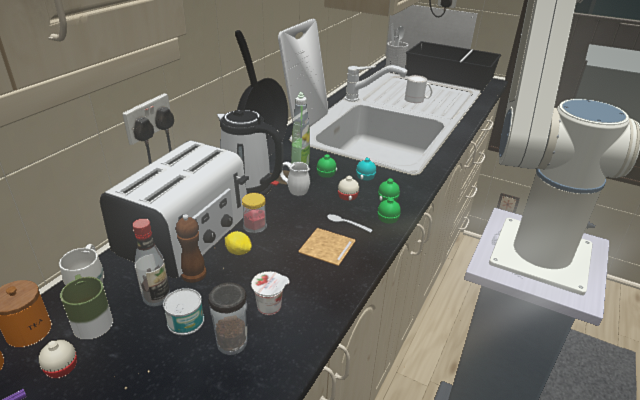

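Candidates shaped like the timer, in the top view:
- cream/red at (399,202)
- cream/red at (67,127), in the far left corner
- green at (384,263), (421,246) and (429,155)
- turquoise at (453,199)

The one meant is (399,202): it is cream and red, and it stands on the free front part. The coaster is at (299,229) with its stripe toward the robot, and the spoon is at (347,230). I'll confirm the timer with one enlarged crop.

```bash
python3 - <<'E'
from h import *
a=cv2.imread("pics/top0.png")[180:225,375:475]; b=cv2.imread("pics/side0.png")[165:210,315:415]
cv2.imwrite("pics/c1.png",np.vstack([cv2.resize(x,(600,270),interpolation=cv2.INTER_CUBIC) for x in(a,b)]))
t=cv2.imread("pics/top0.png"); h=cv2.cvtColor(t,cv2.COLOR_BGR2HSV)
# coaster
m=cv2.inRange(h,(8,80,120),(25,255,255)); m[:195]=0;m[265:]=0;m[:,:265]=0;m[:,335:]=0
c=max(cv2.findContours(m,0,2)[0],key=cv2.contourArea); r=cv2.minAreaRect(c); print(r)
bx=cv2.boxPoints(r); P=np.array([ray("top",*p,.006) for p in bx]); print(P.round(4), P.mean(0))
m=cv2.inRange(h,(0,0,200),(40,60,255)); m[:240]=0;m[262:]=0;m[:,:270]=0;m[:,330:]=0
ys,xs=np.nonzero(m); 
if len(xs): print("stripe",len(xs),[ray("top",xs[ys==ys][i],ys[i],.006).round(4) for i in(xs.argmin(),xs.argmax())])
# timer bright blob, top & side
for n,(x0,y0,x1,y1) in dict(top=(375,180,425,225),side=(330,170,368,208)).items():
    h=cv2.cvtColor(cv2.imread(f"pics/{n}0.png"),cv2.COLOR_BGR2HSV)[y0:y1,x0:x1]
    for nm,m in dict(cream=cv2.inRange(h,(0,0,130),(40,110,255)),red=cv2.inRange(h,(0,120,60),(8,255,255))|cv2.inRange(h,(172,120,60),(180,255,255))).items():
        ys,xs=np.nonzero(m)
        if len(xs): print(n,nm,len(xs),xs.min()+x0,xs.max()+x0,ys.min()+y0,ys.max()+y0,xs.mean()+x0,ys.mean()+y0)
E
```

```text
((298.65863037109375, 228.90345764160156), (46.754608154296875, 47.502017974853516), 85.2363510131836)
[[0.5324 0.3125 0.006 ]
 [0.5395 0.196  0.006 ]
 [0.4253 0.1896 0.006 ]
 [0.4186 0.3035 0.006 ]] [0.47891307 0.25041279 0.006     ]
stripe 95 [array([0.4305, 0.2864, 0.006 ]), array([0.4359, 0.2093, 0.006 ])]
top cream 541 387 412 188 213 398.9075785582255 201.05914972273567
top red 4 385 392 205 213 387.25 207.25
side cream 291 339 362 175 198 348.79037800687286 185.39175257731958
side red 72 338 357 191 199 346.59722222222223 195.54166666666666
```

View pics/c1.png

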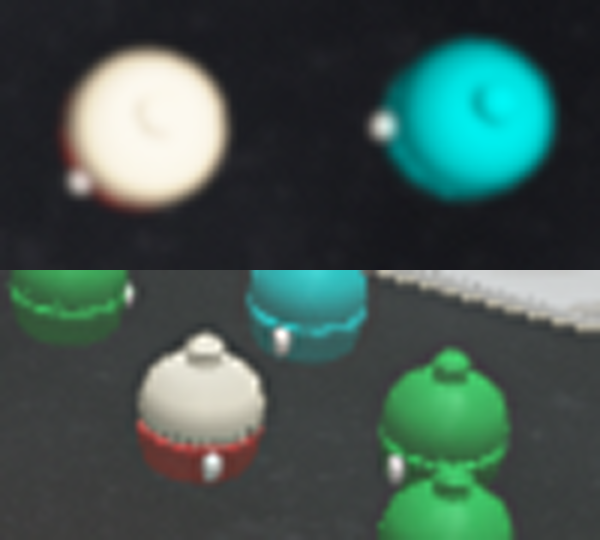

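The crop shows the cream/red timer. Its mark is at about (388,210) in the top view and (350,198) in the side view, so this is the one.

```bash
python3 - <<'E'
from h import *
mk=ray("top",388,210.3,.012); ms=ray("side",350.2,197.7,.012); print("mark",mk,ms)
for z in(.03,.035): print(ray("top",399.5,200.9,z))
print("knob top",ray("top",375+155/6,180+115/6,.064), "side", ray("side",315+205/6,165+70/6,.064))
for z in(.035,): 
  c=ray("top",399.5,200.9,z); 
  for m in (mk,ms): print(np.degrees(np.arctan2(*(c-m)[[1,0]])), np.linalg.norm((c-m)[:2]))
for px in [(341,207),(352,207),(341,215),(347,258),(352,258)]: print(px,ray("top",*px,.005).round(3))
for n,px,z in [("jug",(376,145),.04),("jar",(289,142),.04),("tub",(190,222),.04),("green",(384,263),.04),("green2",(421,246),.04),("green3",(429,155),.04),("turq",(453,199),.04)]: print(n,ray("top",*px,z).round(3))
E
```

```text
mark [0.51792282 0.03180131 0.012     ] [0.51689598 0.03344489 0.012     ]
[0.53719964 0.0063332  0.03      ]
[0.53626748 0.00745343 0.035     ]
knob top [0.53486459 0.01060918 0.064     ] side [0.53557717 0.0089036  0.064     ]
-53.00417458759697 0.030485170089972875
-53.30274974831329 0.03241621454452464
(341, 207) [0.53  0.146 0.005]
(352, 207) [0.529 0.119 0.005]
(341, 215) [0.51  0.146 0.005]
(347, 258) [0.405 0.136 0.005]
(352, 258) [0.405 0.124 0.005]
jug [0.675 0.057 0.04 ]
jar [0.688 0.269 0.04 ]
tub [0.497 0.504 0.04 ]
green [0.391 0.054 0.04 ]
green2 [ 0.428 -0.035  0.04 ]
green3 [ 0.647 -0.07   0.04 ]
turq [ 0.537 -0.119  0.04 ]
```

Request:
{"name": "move_arm", "arguments": {"increments": [[43,-41,5,0,0,0],[87,-82,10,0,0,0],[130,-124,15,0,0,0],[173,-165,20,0,0,0],[217,-206,25,0,0,0],[260,-247,30,0,0,0],[303,-288,35,0,0,0],[347,-330,40,0,0,0],[390,-371,45,0,0,0],[433,-412,50,0,0,0],[477,-453,55,0,0,0],[520,-494,60,0,0,0]], "hand": 1, "squeeze": 25}}

```text
clock: 1.6
tool_pos: [0.5369, 0.01, 0.1624]
orientation: [180.0, 0.0, 15.0]
ft_force: [0.1, -0.5, -0.6]
gripper_width: 0.0877
grasp_force: 0.0
```

Request:
{"name": "move_arm", "arguments": {"increments": [[0,0,0,0,0,0],[0,0,0,0,0,0],[0,0,0,0,0,0]]}}

```text
clock: 1.98
tool_pos: [0.5354, 0.0069, 0.1626]
orientation: [-180.0, 0.0, 14.9]
ft_force: [0.9, -0.6, -1.3]
gripper_width: 0.0876
grasp_force: 0.0
```

```bash
python3 - <<'E'
from h import *
f=ctrl.grab_frame("side"); cv2.imwrite("pics/side1.png",f[:,:,::-1])
cv2.imwrite("pics/c2.png",cv2.resize(f[110:230,270:430,::-1],(640,480)))
s=ctrl.observe(); print(s["clock"],s["tool_pos"],s["orientation"],s["ft_force"],proj("side",s["tool_pos"]))
p=s["tool_pos"]; y=np.radians(s["orientation"][2]); d=np.array([.536,.008])-p[:2]
print("inc",d@[np.cos(y),np.sin(y)],d@[np.sin(y),-np.cos(y)])
E
```

```text
2.025 [0.53555735 0.00684142 0.16276009] [1.79999650e+02 2.06094322e-02 1.48960315e+01] [ 0.19620151 -0.08025772 -0.01682668] [351.79496869 145.51545992]
inc 0.0007256061276628296 -0.001005857350668242
```

View pics/c2.png

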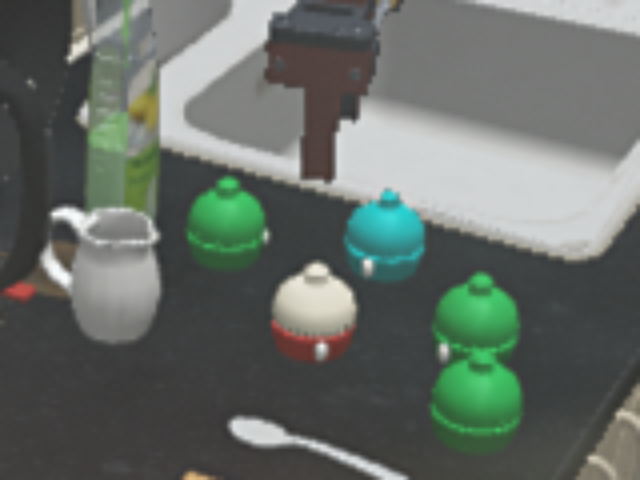

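The gripper hangs above the cream timer: fingertips at crop (318,180), timer at (315,310). I'll descend and grip low, over both foot and dial.

Request:
{"name": "move_arm", "arguments": {"increments": [[1,-1,25,0,0,0],[1,-1,50,0,0,0],[1,-1,75,0,0,0],[1,-1,100,0,0,0],[1,-1,120,0,0,0],[1,-1,135,0,0,0],[1,-1,145,0,0,0],[1,-1,150,0,0,0],[1,-1,150,0,0,0]]}}

```text
clock: 3.15
tool_pos: [0.537, 0.0092, 0.0127]
orientation: [-180.0, -0.0, 15.0]
ft_force: [0.6, -0.3, 0.4]
gripper_width: 0.0879
grasp_force: 0.0
```

Request:
{"name": "move_arm", "arguments": {"increments": [[0,0,0,0,0,0],[0,0,0,0,0,0],[0,0,0,0,0,0],[0,0,0,0,0,0],[0,0,0,0,0,0],[0,0,0,0,0,0]], "hand": -0.2, "squeeze": 25}}

```text
clock: 3.9
tool_pos: [0.5372, 0.0092, 0.013]
orientation: [180.0, -0.0, 15.0]
ft_force: [-0.6, -0.7, 5.9]
gripper_width: 0.059
grasp_force: 25.0
```

Request:
{"name": "move_arm", "arguments": {"increments": [[0,0,-10,0,0,0],[0,0,-25,0,0,0],[0,0,-45,0,0,0],[0,0,-65,0,0,0],[0,0,-80,0,0,0],[0,0,-90,0,0,0],[0,0,-90,0,0,0]]}}

```text
clock: 4.78
tool_pos: [0.5373, 0.0093, 0.1034]
orientation: [180.0, -0.1, 15.0]
ft_force: [-1.0, -0.4, -1.2]
gripper_width: 0.0594
grasp_force: 25.0
```

```bash
python3 - <<'E'
from h import *
s=ctrl.observe(); p=s["tool_pos"]; y=np.radians(s["orientation"][2]); d=np.array([.4785,.250])-p[:2]
print(s["clock"],p,s["gripper_width"],"inc",d@[np.cos(y),np.sin(y)],d@[np.sin(y),-np.cos(y)])
E
```

```text
4.775 [0.53730995 0.00929029 0.1034101 ] 0.059373656286853704 inc 0.005486739751731335 -0.2477290216825262
```

Request:
{"name": "move_arm", "arguments": {"increments": [[0,-15,0,0,0,-0.06],[1,-40,0,0,0,-0.16],[2,-65,0,0,0,-0.27],[2,-91,0,0,0,-0.38],[3,-117,0,0,0,-0.49],[3,-143,0,0,0,-0.6],[4,-169,0,0,0,-0.71],[4,-195,0,0,0,-0.81],[5,-220,0,0,0,-0.9],[5,-240,0,0,0,-0.97],[5.5,-248,0,0,0,-0.995],[5.5,-248,0,0,0,-0.995]]}}

```text
clock: 6.28
tool_pos: [0.4778, 0.2506, 0.1024]
orientation: [-180.0, 0.0, 72.1]
ft_force: [0.2, 0.5, -0.6]
gripper_width: 0.0591
grasp_force: 25.0
```

Request:
{"name": "move_arm", "arguments": {"increments": [[0,0,20,0,0,0],[0,0,40,0,0,0],[0,0,55,0,0,0],[0,0,65,0,0,0],[0,0,70,0,0,0],[0,0,70,0,0,0],[0,0,70,0,0,0]]}}

```text
clock: 7.15
tool_pos: [0.4784, 0.2505, 0.0331]
orientation: [180.0, -0.0, 72.0]
ft_force: [0.5, -0.1, -0.4]
gripper_width: 0.0588
grasp_force: 25.0
```

```bash
python3 - <<'E'
from h import *
for n in("side","top"):
    f=ctrl.grab_frame(n); cv2.imwrite(f"pics/{n}2.png",f[:,:,::-1])
a=cv2.imread("pics/side2.png")[190:280,280:380]; b=cv2.imread("pics/top2.png")[185:275,250:350]
cv2.imwrite("pics/c3.png",np.hstack([cv2.resize(x,(400,360),interpolation=cv2.INTER_CUBIC) for x in(a,b)]))
s=ctrl.observe(); print(s["clock"],s["tool_pos"],s["orientation"],s["ft_force"],s["gripper_width"])
E
```

```text
7.25 [0.47838396 0.25047542 0.03316551] [ 1.79961184e+02 -3.83811307e-02  7.20120022e+01] [ 0.44729507  0.9540954  -0.52093207] 0.05894096293366358
```

View pics/c3.png

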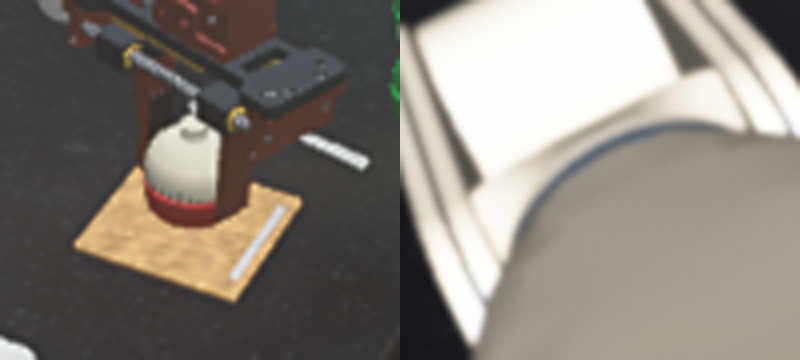

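The timer hangs upright about 14 mm over the middle of the coaster, with its foot at crop (185,210) and the stripe at (258,240). A finger hides the mark, as expected. I'll set it down and release.

Request:
{"name": "move_arm", "arguments": {"increments": [[0,0,5,0,0,0],[0,0,9,0,0,0],[0,0,12,0,0,0],[0,0,13.5,0,0,0],[0,0,14.5,0,0,0],[0,0,14.5,0,0,0]]}}

```text
clock: 8.0
tool_pos: [0.4779, 0.2502, 0.0189]
orientation: [-180.0, 0.0, 72.0]
ft_force: [-3.5, -2.2, 9.7]
gripper_width: 0.0586
grasp_force: 25.0
```

Request:
{"name": "move_arm", "arguments": {"increments": [[0,0,0,0,0,0],[0,0,0,0,0,0],[0,0,0,0,0,0],[0,0,0,0,0,0],[0,0,0,0,0,0]], "hand": 1}}

```text
clock: 8.62
tool_pos: [0.478, 0.2503, 0.0181]
orientation: [-180.0, 0.0, 72.0]
ft_force: [-0.8, -0.5, 0.3]
gripper_width: 0.0875
grasp_force: 0.0
```

Request:
{"name": "move_arm", "arguments": {"increments": [[0,0,-15,0,0,0],[0,0,-40,0,0,0],[0,0,-65,0,0,0],[0,0,-85,0,0,0],[0,0,-100,0,0,0],[0,0,-100,0,0,0]]}}

```text
clock: 9.38
tool_pos: [0.4788, 0.2506, 0.1196]
orientation: [179.9, -0.1, 72.0]
ft_force: [0.3, -0.1, -0.7]
gripper_width: 0.088
grasp_force: 0.0
```

```bash
python3 - <<'E'
from h import *
f=ctrl.grab_frame("side"); cv2.imwrite("pics/side3.png",f[:,:,::-1])
a=cv2.imread("pics/side3.png")[190:280,280:380]
cv2.imwrite("pics/c4.png",cv2.resize(a,(600,540),interpolation=cv2.INTER_CUBIC))
s=ctrl.observe(); print(s["clock"],s["tool_pos"],s["orientation"],s["ft_force"],s["gripper_width"])
c=np.array([.4785,.25,.006])
for a_ in(-20,0,20):
    t=np.radians(184+a_); print(a_,(proj("side",c+[.03*np.cos(t),.03*np.sin(t),.012])-[280,190])*6)
print("knob",(proj("side",c+[0,0,.066])-[280,190])*6)
E
```

```text
9.425 [0.47822662 0.250359   0.11868639] [ 1.79954888e+02 -4.27606543e-02  7.20119783e+01] [0.48819378 0.09968448 0.0748974 ] 0.08770856114332073
-20 [335.84083594 335.19612504]
0 [349.40768599 322.548846  ]
20 [354.81499678 307.63483242]
knob [288.47034599 198.28937797]
```

View pics/c4.png

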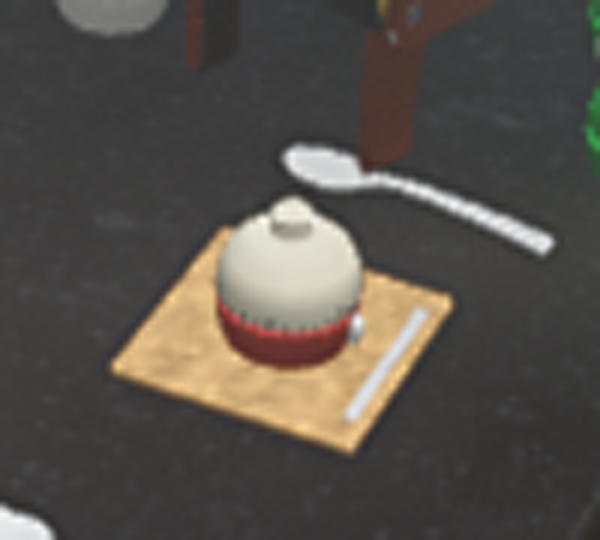

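The timer stands upright and centred, and the mark at crop (356,327) faces the stripe. Next I grip the top half with the fingertips about 30 mm above the underside.

Request:
{"name": "move_arm", "arguments": {"increments": [[0,0,20,0,0,0],[0,0,40,0,0,0],[0,0,60,0,0,0],[0,0,75,0,0,0],[0,0,82,0,0,0],[0,0,82,0,0,0],[0,0,82,0,0,0]]}}

```text
clock: 10.3
tool_pos: [0.4784, 0.2505, 0.0367]
orientation: [180.0, -0.0, 72.0]
ft_force: [0.8, -0.7, 0.2]
gripper_width: 0.0873
grasp_force: 0.0
```

Request:
{"name": "move_arm", "arguments": {"increments": [[0,0,0,0,0,0],[0,0,0,0,0,0],[0,0,0,0,0,0],[0,0,0,0,0,0],[0,0,0,0,0,0],[0,0,0,0,0,0]], "hand": -0.2, "squeeze": 25}}

```text
clock: 11.05
tool_pos: [0.4781, 0.2503, 0.0363]
orientation: [180.0, -0.0, 72.0]
ft_force: [-0.6, -0.5, 2.5]
gripper_width: 0.0568
grasp_force: 24.9
```

Request:
{"name": "move_arm", "arguments": {"increments": [[0,0,0.5,0,0,0],[0,0,0.5,0,0,0],[0,0,0.5,0,0,0]]}}

```text
clock: 11.42
tool_pos: [0.4781, 0.2504, 0.0362]
orientation: [180.0, -0.0, 72.0]
ft_force: [-1.3, -0.8, 7.9]
gripper_width: 0.0574
grasp_force: 25.1
```

Request:
{"name": "move_arm", "arguments": {"increments": [[0,0,0.4,0,0,0],[0,0,0.7,0,0,0],[0,0,0.7,0,0,0],[0,0,0.7,0,0,0]]}}

```text
clock: 11.92
tool_pos: [0.4782, 0.2503, 0.0361]
orientation: [180.0, -0.0, 72.0]
ft_force: [-2.8, -1.2, 14.6]
gripper_width: 0.057
grasp_force: 25.4
```

Request:
{"name": "move_arm", "arguments": {"increments": [[0,0,0,0,0,-0.02],[0,0,0,0,0,-0.05],[0,0,0,0,0,-0.09],[0,0,0,0,0,-0.13],[0,0,0,0,0,-0.17],[0,0,0,0,0,-0.21],[0,0,0,0,0,-0.25],[0,0,0,0,0,-0.29],[0,0,0,0,0,-0.33],[0,0,0,0,0,-0.36],[0,0,0,0,0,-0.38],[0,0,0,0,0,-0.38]]}}

```text
clock: 13.42
tool_pos: [0.4782, 0.2504, 0.0361]
orientation: [180.0, -0.0, 93.8]
ft_force: [-4.4, -2.3, 15.6]
gripper_width: 0.0573
grasp_force: 25.3
```

```bash
python3 - <<'E'
from h import *
f=ctrl.grab_frame("side"); cv2.imwrite("pics/side4.png",f[:,:,::-1])
cv2.imwrite("pics/c5.png",cv2.resize(f[190:280,280:380,::-1],(600,540),interpolation=cv2.INTER_CUBIC))
s=ctrl.observe(); print(s["clock"],s["orientation"],s["ft_force"],s["wrist_torque"])
E
```

```text
13.475 [ 1.79968870e+02 -1.34754314e-02  9.37913096e+01] [-3.72241194 -0.97815196 14.85103896] [-0.30588326  0.50198496 -0.04588536]
```

View pics/c5.png

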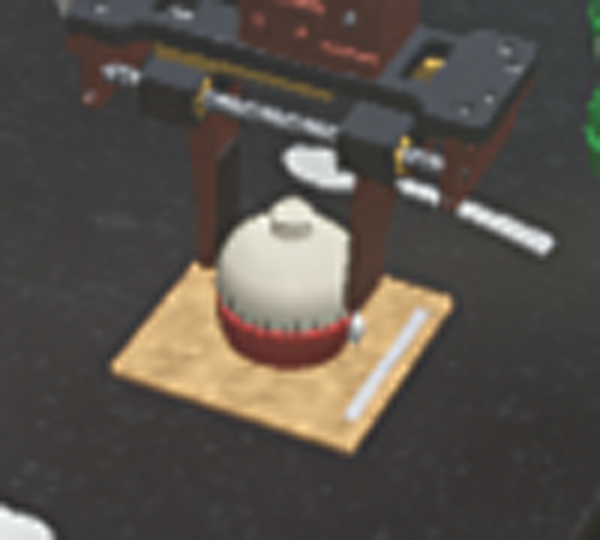

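The mark is still at (357,327), so the foot isn't spinning, and the wrist moment of about 0.046 N m matches the dial's resistance. I'll keep winding.

Request:
{"name": "move_arm", "arguments": {"increments": [[0,0,0,0,0,-0.03],[0,0,0,0,0,-0.09],[0,0,0,0,0,-0.15],[0,0,0,0,0,-0.21],[0,0,0,0,0,-0.27],[0,0,0,0,0,-0.33],[0,0,0,0,0,-0.39],[0,0,0,0,0,-0.45],[0,0,0,0,0,-0.51],[0,0,0,0,0,-0.57],[0,0,0,0,0,-0.63],[0,0,0,0,0,-0.66]]}}

```text
clock: 14.98
tool_pos: [0.4783, 0.2506, 0.0361]
orientation: [180.0, 0.0, 131.7]
ft_force: [-3.7, -0.6, 14.1]
gripper_width: 0.0568
grasp_force: 25.3
```

Request:
{"name": "move_arm", "arguments": {"increments": [[0,0,0,0,0,-0.03],[0,0,0,0,0,-0.09],[0,0,0,0,0,-0.15],[0,0,0,0,0,-0.21],[0,0,0,0,0,-0.27],[0,0,0,0,0,-0.33],[0,0,0,0,0,-0.39],[0,0,0,0,0,-0.45],[0,0,0,0,0,-0.51],[0,0,0,0,0,-0.57],[0,0,0,0,0,-0.63],[0,0,0,0,0,-0.66]]}}

```text
clock: 16.48
tool_pos: [0.4783, 0.2507, 0.0361]
orientation: [180.0, 0.0, 169.5]
ft_force: [-4.6, 0.2, 14.1]
gripper_width: 0.0571
grasp_force: 25.3
```

```bash
python3 - <<'E'
from h import *
f=ctrl.grab_frame("side"); cv2.imwrite("pics/side5.png",f[:,:,::-1])
cv2.imwrite("pics/c6.png",cv2.resize(f[190:280,280:380,::-1],(600,540),interpolation=cv2.INTER_CUBIC))
s=ctrl.observe(); print(s["clock"],s["orientation"],s["ft_force"],s["wrist_torque"],s["joint_pos"][5])
E
```

```text
16.525 [1.79951429e+02 2.94400944e-02 1.69534636e+02] [-3.40869765  0.59317756 14.99219449] [0.10850407 0.48034049 0.04507339] -53.174359218109444
```

View pics/c6.png

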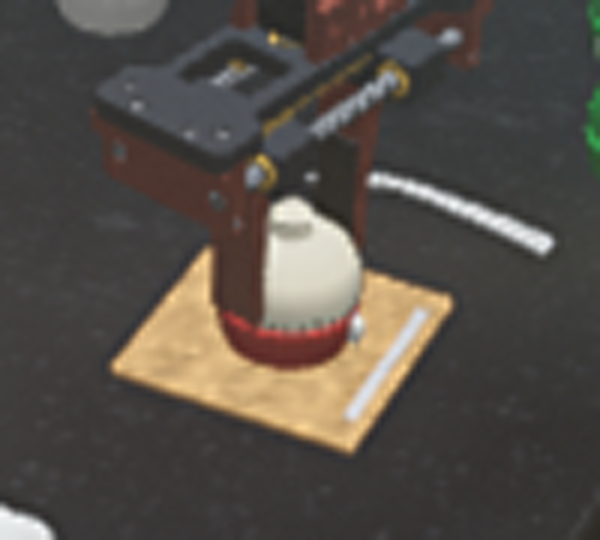

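The foot hasn't moved: the mark is still at (357,327). 1.70 rad is done, so one more stretch remains, then release.

Request:
{"name": "move_arm", "arguments": {"increments": [[0,0,0,0,0,-0.03],[0,0,0,0,0,-0.09],[0,0,0,0,0,-0.15],[0,0,0,0,0,-0.21],[0,0,0,0,0,-0.27],[0,0,0,0,0,-0.33],[0,0,0,0,0,-0.39],[0,0,0,0,0,-0.45],[0,0,0,0,0,-0.51],[0,0,0,0,0,-0.57],[0,0,0,0,0,-0.63],[0,0,0,0,0,-0.67]]}}

```text
clock: 18.02
tool_pos: [0.4781, 0.2508, 0.0361]
orientation: [180.0, 0.0, -152.1]
ft_force: [-4.9, 0.5, 14.1]
gripper_width: 0.057
grasp_force: 25.3
```

Request:
{"name": "move_arm", "arguments": {"increments": [[0,0,-0.5,0,0,0],[0,0,-1.2,0,0,0],[0,0,-1.2,0,0,0]]}}

```text
clock: 18.4
tool_pos: [0.4781, 0.2504, 0.0363]
orientation: [180.0, 0.0, -152.2]
ft_force: [-0.3, 1.4, 4.1]
gripper_width: 0.0574
grasp_force: 25.0
```

Request:
{"name": "move_arm", "arguments": {"increments": [[0,0,0,0,0,0],[0,0,0,0,0,0],[0,0,0,0,0,0],[0,0,0,0,0,0],[0,0,0,0,0,0]], "hand": 1}}

```text
clock: 19.02
tool_pos: [0.478, 0.2502, 0.0361]
orientation: [180.0, -0.0, -152.2]
ft_force: [-0.5, -0.2, 0.3]
gripper_width: 0.0874
grasp_force: 0.0
```

Request:
{"name": "move_arm", "arguments": {"increments": [[0,0,-15,0,0,0],[0,0,-40,0,0,0],[0,0,-65,0,0,0],[0,0,-90,0,0,0],[0,0,-110,0,0,0],[0,0,-120,0,0,0],[0,0,-120,0,0,0],[0,0,-120,0,0,0]]}}

```text
clock: 20.02
tool_pos: [0.4776, 0.25, 0.1556]
orientation: [180.0, -0.1, -152.2]
ft_force: [-0.2, -0.2, -0.2]
gripper_width: 0.088
grasp_force: 0.0
```

```bash
python3 - <<'E'
from h import *
f=ctrl.grab_frame("side"); cv2.imwrite("pics/side6.png",f[:,:,::-1])
cv2.imwrite("pics/c7.png",cv2.resize(f[190:280,280:380,::-1],(600,540),interpolation=cv2.INTER_CUBIC))
s=ctrl.observe(); print(s["clock"],s["tool_pos"],s["orientation"],s["ft_force"])
E
```

```text
20.075 [0.47753987 0.25001155 0.15544934] [ 1.79998326e+02 -8.14533095e-02 -1.52199413e+02] [ 0.32921192  0.22304757 -1.25458415]
```

View pics/c7.png

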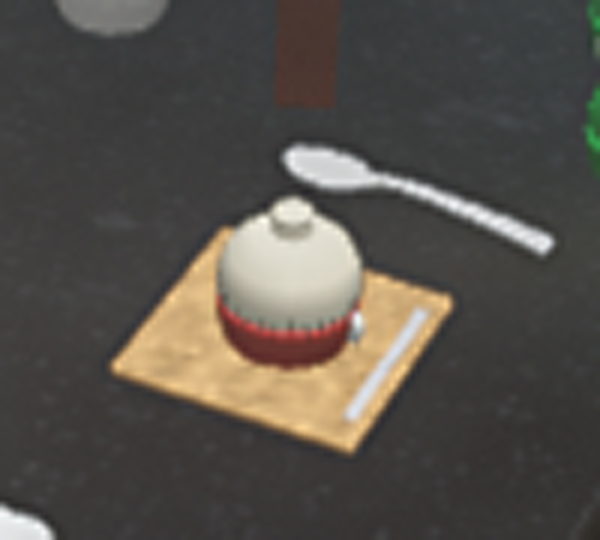

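The timer stands in the middle, its mark at (357,327) still faces the stripe, the spoon hasn't moved and the gripper is clear.

```bash
python3 -c "
from workcell import ctrl
print(ctrl.hand_in())"
```

```text
the job is handed in; nothing more can be done
None
```

I handed the job in at about 20 s: the egg timer stands released in the middle of the coaster, mark facing the stripe, wound 2.37 rad under about 15 N of downward push, so the dial should read 2.37 to 2.87 rad. I couldn't read the dial directly, and no verdict came back.

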